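# Ready the solid punch over the split mould

### The job

Swing the split mould fully shut so that its two halves meet edge to edge. Then lift each of the two look-alike steel punches in turn, clear of the bench, to feel which is heavier, standing the lighter one back upright about where it stood, and finish holding the heavier one upright and still in the gripper, centred over the mould's mouth with its foot about 2 cm above it, touching nothing else. Do not drop or tip the punches, and leave the other things on the bench alone.

Things in the scene. Friction and masses are not known exactly. Their poses are not given: they have to be found in the camera images.
- punch_p: one of two steel punches alike to look at, upright on the bench, one left and one right of the mould: foot 46 across, 12 high; stem 26 across up to 62 (grip here); head 34 across up to 74 (mm). Origin: centre of the foot's underside, z up along the punch. One is solid, 340 to 500 g, the other hollow, 150 to 240 g; neither name nor side tells which
- punch_q: one of two steel punches alike to look at, upright on the bench, one left and one right of the mould: foot 46 across, 12 high; stem 26 across up to 62 (grip here); head 34 across up to 74 (mm). Origin: centre of the foot's underside, z up along the punch. One is solid, 340 to 500 g, the other hollow, 150 to 240 g; neither name nor side tells which
- mould: split mould fixed to the bench: base plate 180 x 110 x 10 mm, two aluminium halves on it (each 90 long, 45 wide) with an upright bore 50 across between them, top face 50 above the bench. Origin: on the bore's axis at bench level; x points from the front lugs (to x = -78) to the hinge, y to the swinging half's side; split plane y = 0; the -y half is fixed
- mouth (a point): centre of the bore's mouth: on the mould's axis at the height of the halves' top face, 50 above the bench; fixed to the mould
- hinge (a point): on the swinging half's upright hinge axis, at x = 58, y = 0 of the mould, 50 above the bench
- pin (a point): on the axis of the upright steel handle pin on the swinging half's lug, 20 above the lug's top; the pin is 12 across and stands from 50 to 85 above the bench. Closed, it lies at x = -66, y = 12 of the mould; it moves with the half, on a circle of 125 about the hinge
- swing_half (a joint): angle of the swinging half about the upright hinge, rad: 0 = shut, its edges against those of the fixed half (a hard stop); grows to 1.3 as it opens to the mould's +y side (seen from above it opens clockwise). Slight friction, under 1 N at the pin; it stays where it is left
- spacer_ring: bystander, leave it alone: loose steel spacer ring, 60 outer, 40 inner, 14 high, lying flat (mm)
- dish: bystander, leave it alone: shallow white dish, 84 across, 16 high (mm)
- jar: bystander, leave it alone: small amber jar with a white lid, 52 across, 70 high (mm)
- spatula: bystander, leave it alone: spatula, 170 long, lying on the bench (mm)
- press_plate: bystander, leave it alone: aluminium plate 90 x 70 x 8, lying flat (mm)
- wrench: bystander, leave it alone: small wrench, 150 long, lying on the bench (mm)
Not all that is in view belongs to the job. What is shaped like the mould but green or red is not meant. Leave any pink look-alike of the punch_q alone.

How it is judged (in metres and radians):
On the way, in this order (a step that is already met when the one before it is completed fails the run):
1. the mould is shut, its halves edge to edge (value of joint swing_half below 0.04 rad), for 0.2 s.
2. the lighter punch has also been lifted clear of the bench in the fingers (value of joint swing_half below 0.04 rad and height (world z) of punch_q above 0.015 m and contact force between punch_q and the fingers above 0.5 N), for 0.2 s.
At the end, for the whole second after the job is handed in: Mould shut (0.04 rad); heavier punch held still by the fingers, upright (0.14 rad), axis within 12 mm of the mouth's centre, foot 6 to 45 mm above it, not touching the mould; lighter punch untouched, upright on the bench within 60 mm of where it stood (value of joint swing_half below 0.04 rad and horizontal distance between punch_p and mouth below 0.012 m and z of punch_p in the frame of mouth between 0.006 and 0.045 m and angle between punch_p's own z axis and vertical below 0.14 rad and contact force between punch_p and the fingers above 1 N and contact force between punch_p and mould below 0.1 N and linear speed of each of punch_p, punch_q below 0.03 m/s and height (world z) of punch_q below 0.006 m and angle between punch_q's own z axis and vertical below 0.1 rad and distance of punch_q from where it was at the start of the episode below 0.06 m and contact force between punch_q and the arm below 0.1 N and contact force between punch_q and the fingers below 0.1 N); the arm keeps its last pose, push and grip.
It fails at once if a punch is dropped (let go more than 15 mm above the bench) ((height (world z) of punch_p above 0.015 m and contact force between punch_p and the fingers below 0.02 N) or (height (world z) of punch_q above 0.015 m and contact force between punch_q and the fingers below 0.02 N)).
It fails at once if a punch is tipped over (more than 0.6 rad) (angle between any of punch_p, punch_q's own z axis and vertical above 0.6 rad).
It fails at once if another thing on the bench is shifted by more than 30 mm (distance of any of spacer_ring, dish, jar, spatula, press_plate, wrench from where it was at the start of the episode above 0.03 m).
It also fails if it takes over 72 s, if anything falls off the work surface, if the arm or the gripper's body presses on something with over 40 N, if the wrist force passes 120 N, or if a joint passes its speed limit or range.

### The arm

A 7-joint arm with a two-finger parallel gripper is mounted at the origin on the work surface. World frame = base frame: x ahead of the robot, y to its left, z up, the work surface at z = 0. Lengths are in m, angles in degrees, forces in N, time in s.
With the tool pointing down it reaches from about 0.425 to 0.875 m from the base axis. Payload 4.7 kg.
Tool frame: the origin (TCP) lies between the finger pads; the fingertips stand 8 mm ahead of it and the grasp point (between the pads) lies 11 mm behind it (env.tip_extent is the distance from the TCP to the fingertips, in m); z points along the fingers, y is the line along which they close (so a half turn about z gives the same grasp; the last joint's range is limited). The gripper opens to 87 mm and grips with 3 to 60 N. Pads are 19 mm wide; open, the fingers measure 117 mm over their backs; the gripper's body (75 mm by 190 mm) begins 51 mm behind the grasp point.
Start: joints at [-64.968, 18.392, -4.016, 83.108, 1.295, 78.541, -3.26], TCP at [0.267, 0.593, 0.231] pointing down, gripper open.
Joint ranges: [-163.93, 163.93], [-17.29, 119.83], [-79.2, 71.16], [3.27, 140.29], [-89.18, 269.18], [5.43, 117.66], [-154.24, 154.24]. Speed limits (degrees/s): [147.25, 147.25, 180, 180, 180, 180, 180].

### API

Orientations are given as [roll, pitch, yaw] about the fixed x, y, z axes, in that order (R = Rz(yaw) Ry(pitch) Rx(roll)).
In Python, from cell import sensors, vision, workorder, env gives the robot as it stands.
- The arm moves only by the tool drive_tool, never from a script. Its argument "moves" is a list of rows, each an object of numbers: "x", "y", "z": the shift along the tool's x, y, z in mm; "rx", "ry", "rz": the turn, a rotation vector about the tool's x, y, z in rad; "fingers": the closure, from -1 (fully open) to 1 (shut). In form: [{"x": .., "y": .., "z": .., "rx": .., "ry": .., "rz": .., "fingers": ..}, ...]. A call has 1 to 20 rows; each row is the pose to reach, as a shift and turn from the pose commanded when the call began, along the tool's axes at that moment; what a row does not reach only later rows make up. A row lasts 1/8 s, in which the tool goes at most 62.5 mm and 10.7 degrees, less where a joint would pass 70% of its speed; a pose out of reach is approached as far as the arm can. A call with a gripper value outside its range is refused whole. The fingers move at their own pace and stop on an object; "force" is the grip in N (left out, the last holds). Time passes only in rows, so rows that repeat a pose let the fingers close. It gives the time, the measured TCP pose, the force, the opening and the grip force at its end, in the units of the state.
- sensors.get_obs(): the state, without advancing time (a new reading comes with each control period).
- vision.read_camera(name): name is "scene" or "top" or "wrist"; returns a dict with "image" (420x560x3 uint8, red, green, blue), "fx", "fy", "cx", "cy" (pixels), "R" (3x3) and "t" (3): a world point X has camera coordinates R X + t. Camera axes: x right, y down, z forward; pixel columns grow to the right and rows downward; lengths in m; the calibration is good to about 2 mm. A picture is of the moment at which its call begins. There is no depth.
- workorder.sign_off(): hands the job in; it is judged then, once.
The state is a dict: "time_s": time; "qpos": joint angles; "joint_velocities": joint speeds; "effort": joint torques, N m; "tool_pos": TCP position; "tool_rot": TCP orientation; "force": force on the tool from outside, world axes, zero at the start; "wrist_torque": the same for the moment, N m; "grip_width": finger opening in m; "grasp_force": force on a finger pad.
Only numpy, scipy, OpenCV 4.12 (cv2) and the standard library are available. Lean on these libraries where they do the work, as an engineer would, in place of code of your own. Each camera call takes 0.05 s, during which the arm holds its last target. There are 200 camera calls.

## Working session

There is one attempt and no reset: what is moved stays moved. The work goes in short steps, Python scripts to look and compute and a tool call to move; the robot and the scene stay as the last step left them, time stands still between calls to the robot, and variables do not carry over. Pictures are saved under pics/ and viewed, at most 12 in all, crops included, and the job is handed in when it is done.

Besides the shell and the picture viewer there is one more tool, called after "Request:" as a command line: name --argument value ..., lists and objects as JSON in quotes. drive_tool: Moves the arm, as the interface text tells. Its arguments: {"type":"object","properties":{"moves":{"type":"array"},"force":{"type":"number"}},"required":["moves"]}

```bash
ls; mkdir -p pics; cat > h.py <<'E'
import numpy as np, cv2
from cell import sensors, vision, workorder, env
def cam(n,save=None):
    c=vision.read_camera(n)
    if save: cv2.imwrite('pics/'+save,c['image'][:,:,::-1])
    return c
def ray(c,u,v,z):
    R=np.array(c['R']);t=np.array(c['t'])
    d=R.T@np.array([(u-c['cx'])/c['fx'],(v-c['cy'])/c['fy'],1]);o=-R.T@t
    return o+d*(z-o[2])/d[2]
def proj(c,X):
    p=np.array(c['R'])@np.array(X)+np.array(c['t'])
    return np.array([c['fx']*p[0]/p[2]+c['cx'],c['fy']*p[1]/p[2]+c['cy']])
E
python3 - <<'E'
from h import *
a=cam('top','top0.png');b=cam('scene','scene0.png')
for c in(a,b): print(c['fx'],c['fy'],c['cx'],c['cy'],np.round(c['R'],3).tolist(),c['t'])
print(sensors.get_obs())
E
```

```text
pics
383.8620051920726 383.8620051920726 268.7129855621653 211.43671752714957 [[-0.029, -0.999, 0.014], [-0.995, 0.028, -0.095], [0.095, -0.016, -0.995]] [-0.07595572  0.53834616  1.15295345]
413.5585991918902 413.5585991918902 267.7922020488795 212.84483598115412 [[0.281, 0.96, -0.013], [0.794, -0.24, -0.558], [-0.539, 0.146, -0.83]] [-0.08919422 -0.38322719  1.50328511]
{'time_s': 0.1, 'qpos': array([-64.96911823,  18.43483967,  -4.01663779,  83.16767353,
         1.29716498,  78.54038569,  -3.2603392 ]), 'joint_velocities': array([ 0.00499059,  0.01643718, -0.14086926, -0.19913659, -0.10399609,
       -0.03020977,  0.00277739]), 'effort': array([-8.48974814e-04, -4.92566907e+01, -4.06128885e-01, -3.13398814e+01,
       -6.42128382e-02,  3.94568872e-02,  5.63352910e-05]), 'tool_pos': array([0.2665381 , 0.59231612, 0.22957281]), 'tool_rot': array([-1.79902458e+02,  7.19025155e-03,  1.55779856e+02]), 'force': array([-0.31518942, -0.8687358 , -0.57372746]), 'wrist_torque': array([ 0.01771972, -0.02196447,  0.05144726]), 'grasp_force': 0.0, 'grip_width': 0.0869133751820308}
```

View pics/top0.png

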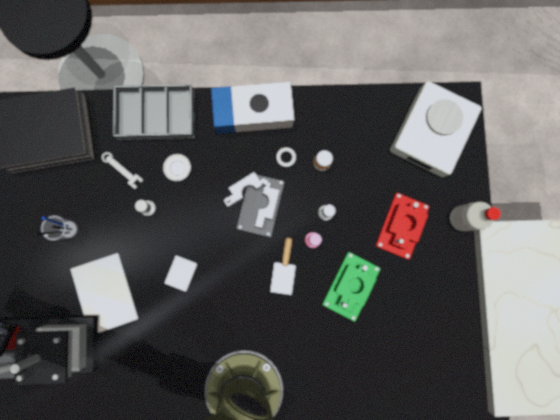

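View pics/scene0.png

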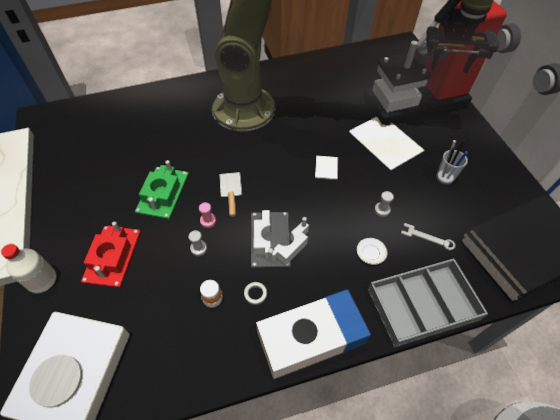

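Candidates, in top-view pixels:
- **Moulds:** grey (260,205), red (404,225) and green (352,287). The grey one is the target; red and green are excluded.
- **Punches:** grey (145,207) left of the mould, grey (327,212) right of it, and pink (313,240). The two grey ones are the targets; pink is a decoy. The amber jar is at (323,160).

I'll check this choice in one close crop.

```bash
python3 - <<'E'
import cv2,numpy as np
a=cv2.imread('pics/top0.png');b=cv2.imread('pics/scene0.png')
A=cv2.resize(a[160:260,220:350],(520,400),interpolation=cv2.INTER_CUBIC)
B=cv2.resize(b[190:280,180:320],(560,360),interpolation=cv2.INTER_CUBIC)
C=cv2.resize(a[185:230,120:170],(200,180),interpolation=cv2.INTER_CUBIC)
o=np.zeros((600,800,3),np.uint8)
o[:300,:390]=cv2.resize(A,(390,300));o[:180,400:600]=C
o[300:570,:420]=cv2.resize(B,(420,270));
D=cv2.resize(b[180:230,360:410],(200,200));o[300:500,450:650]=D
cv2.imwrite('pics/crop1.png',o)
E
```

```text
(no output)
```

View pics/crop1.png

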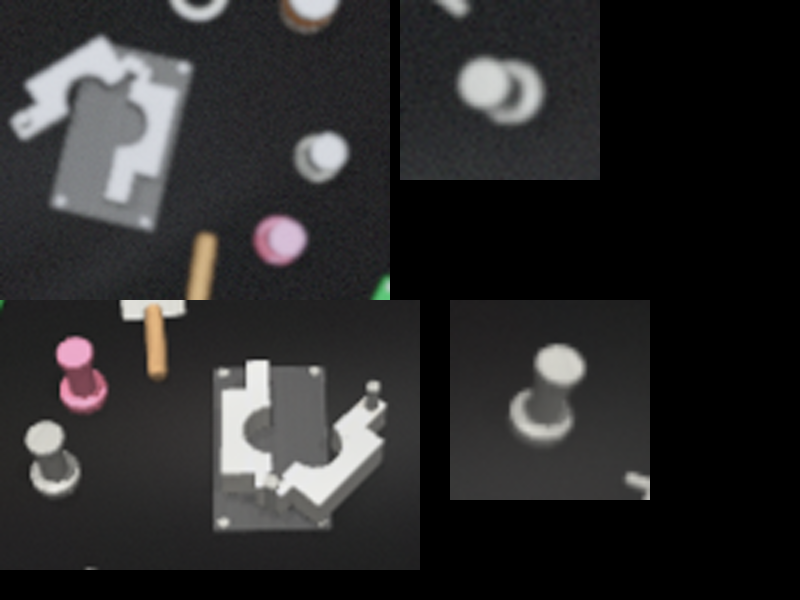

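```bash
cat > m1.py <<'E'
from h import *
a=cam('top');b=cam('scene')
T=lambda x,y:(220+x/3,160+y/3)
S=lambda x,y:(180+x/3,190+(y-300)/3)
f=lambda c,p,z:np.round(ray(c,*p,z)*1000,1)[:2]
print('screws top',[f(a,T(*p),.011).tolist() for p in[(183,68),(145,222),(60,201)]])
print('screws scene',[f(b,S(*p),.011).tolist() for p in[(321,522),(314,370),(223,373),(223,522)]])
print('fixed half top: outer back, outer front',[f(a,T(*p),.05).tolist() for p in[(180,90),(157,178)]], 'lug end mid',f(a,T(117,200),.05))
print('hinge scene',f(b,S(272,480),.055),'pin top',f(b,S(373,386),.085))
def tri(ua,ub):
    A=[];y=[]
    for c,(u,v) in((a,ua),(b,ub)):
        R=np.array(c['R']);t=np.array(c['t'])
        for k,(p,f0,c0) in enumerate(((u,c['fx'],c['cx']),(v,c['fy'],c['cy']))):
            s=(p-c0)/f0; A.append(R[k]-s*R[2]); y.append(s*t[2]-t[k])
    return np.linalg.lstsq(np.array(A),np.array(y),rcond=None)[0]
print('pin tri',tri(T(27,122),S(373,386)))
# punches: bright head blobs
for nm,c,boxes in(('top',a,[(120,185,170,230),(310,195,345,230)]),('scene',b,[(365,180,405,225),(180,225,215,262)])):
    for x0,y0,x1,y1 in boxes:
        g=c['image'][y0:y1,x0:x1].max(2)
        m=(g>90).astype(np.uint8); n,l,s,ce=cv2.connectedComponentsWithStats(m)
        print(nm,x0,y0,[(s[i].tolist(),(ce[i]+[x0,y0]).round(1).tolist()) for i in range(1,n) if s[i][4]>20])
print(proj(a,sensors.get_obs()['tool_pos']))
# punch from crop pixel estimates
P=lambda x,y:(120+(x-400)/4,185+y/4)
print('L head top',f(a,P(483,83),.074),'foot top',f(a,P(513,93),.012))
print('R head top',f(a,T(328,153),.074),'foot',f(a,T(320,158),.012))
Q=lambda x,y:(360+(x-450)/4,180+(y-300)/4)
print('L head sc',f(b,Q(561,363),.074),'foot',f(b,Q(541,415),.012))
print('R head sc',f(b,S(45,438),.074),'foot',f(b,S(55,472),.012))
E
python3 m1.py
```

```text
screws top [[626.9, -132.6], [467.3, -88.3], [491.5, -1.2]]
screws scene [[654.0, -43.5], [492.5, 1.1], [469.8, -86.2], [628.2, -129.5]]
fixed half top: outer back, outer front [[597.9, -126.9], [509.6, -101.0]] lug end mid [488.7 -60.4]
hinge scene [622.5 -80.6] pin top [571.6  30.6]
pin tri [0.56697166 0.02889541 0.07824804]
top 120 185 [([9, 0, 8, 4, 24], [133.3, 186.2]), ([14, 14, 22, 17, 276], [144.9, 206.7])]
top 310 195 [([8, 9, 18, 17, 241], [326.5, 211.5])]
scene 365 180 [([16, 11, 13, 11, 108], [387.1, 196.0]), ([10, 22, 16, 14, 112], [381.9, 209.8])]
scene 180 225 [([22, 0, 12, 3, 26], [207.5, 225.7]), ([8, 5, 14, 12, 127], [194.5, 235.6]), ([10, 15, 17, 15, 128], [198.3, 248.6])]
[ -6.07057953 320.70849889]
L head top [558.6 284.9] foot top [557.6 281.4]
R head top [ 527.7 -269.5] foot [ 528.5 -271.8]
L head sc [560.1 287.2] foot [562.1 285.4]
R head sc [ 532.5 -266.7] foot [ 532.7 -267.2]
```

The crop confirms it. The grey mould stands open, with its pin at top crop (27,122) and scene crop (373,386), and there is a grey punch on each side. The pink punch stays alone. I'll close the mould first, pushing the pin along its arc with closed fingers.

```bash
cat >> h.py <<'E'
from scipy.spatial.transform import Rotation as Ro
def plan(pts,yaw=None):
    """world TCP targets (mm) -> tool-frame shifts from measured pose; yaw = wanted world angle of tool y (deg)"""
    o=sensors.get_obs();R=Ro.from_euler('xyz',o['tool_rot'],degrees=True).as_matrix()
    p=np.array(o['tool_pos'])*1000
    ty=np.degrees(np.arctan2(R[1,1],R[0,1]))
    print('pose',p.round(1),'tool y at',round(ty,1),'t',o['time_s'])
    if yaw is not None: d=(yaw-ty+90)%180-90; print('rz',round(-np.radians(d),3))
    for q in pts: print(q,(R.T@(np.array(q)-p)).round(1).tolist())
E
python3 - <<'E'
from h import *
d=np.array([np.cos(np.radians(227)),np.sin(np.radians(227))])
plan([(592,56,150),(592,56,66)],47)
H=np.array([622,-83.])
for off in(21,):
  pts=[]
  for th in np.linspace(115,159.5,12):
    p=H+125*np.array([np.cos(np.radians(th)),np.sin(np.radians(th))])-off*d
    pts.append((*p.round(1),66))
  print(pts)
E
```

```text
pose [266.6 592.5 229.9] tool y at 65.8 t 0.2
rz 0.328
(592, 56, 150) [-516.9, -355.6, 80.3]
(592, 56, 66) [-516.8, -355.5, 164.3]
[(np.float64(583.5), np.float64(45.6), 66), (np.float64(575.6), np.float64(41.6), 66), (np.float64(568.1), np.float64(37.1), 66), (np.float64(560.9), np.float64(32.0), 66), (np.float64(554.0), np.float64(26.4), 66), (np.float64(547.6), np.float64(20.4), 66), (np.float64(541.6), np.float64(13.9), 66), (np.float64(536.1), np.float64(7.0), 66), (np.float64(531.1), np.float64(-0.2), 66), (np.float64(526.6), np.float64(-7.8), 66), (np.float64(522.6), np.float64(-15.7), 66), (np.float64(519.2), np.float64(-23.9), 66)]
```

Request:
drive_tool --moves '[{"x": -517,"y": -356,"z": 80,"rz": 0.328,"fingers": 1},{"x": -517,"y": -356,"z": 80,"rz": 0.328,"fingers": 1},{"x": -517,"y": -356,"z": 80,"rz": 0.328,"fingers": 1},{"x": -517,"y": -356,"z": 80,"rz": 0.328,"fingers": 1},{"x": -517,"y": -356,"z": 80,"rz": 0.328,"fingers": 1},{"x": -517,"y": -356,"z": 80,"rz": 0.328,"fingers": 1},{"x": -517,"y": -356,"z": 80,"rz": 0.328,"fingers": 1},{"x": -517,"y": -356,"z": 80,"rz": 0.328,"fingers": 1},{"x": -517,"y": -356,"z": 80,"rz": 0.328,"fingers": 1},{"x": -517,"y": -356,"z": 80,"rz": 0.328,"fingers": 1},{"x": -517,"y": -356,"z": 80,"rz": 0.328,"fingers": 1},{"x": -517,"y": -356,"z": 80,"rz": 0.328,"fingers": 1},{"x": -517,"y": -356,"z": 80,"rz": 0.328,"fingers": 1}]'

```text
invalid input at $.moves[0]: expected keys x, y, z, rx, ry, rz, fingers
```

```bash
python3 - <<'E'
from h import *
c=cam('wrist','w1.png')
plan([(592,56,66)],47)
print(proj(c,(.567,.029,.085)),proj(c,(.566,-.0675,.05)),proj(c,(.622,-.083,.05)))
E
```

```text
pose [266.7 592.5 230.1] tool y at 65.8 t 0.25
rz 0.328
(592, 56, 66) [-516.8, -355.7, 164.4]
[-29.08000645 587.65531155] [-64.45023463 573.67920772] [-47.7188462  600.51525442]
```

View pics/w1.png

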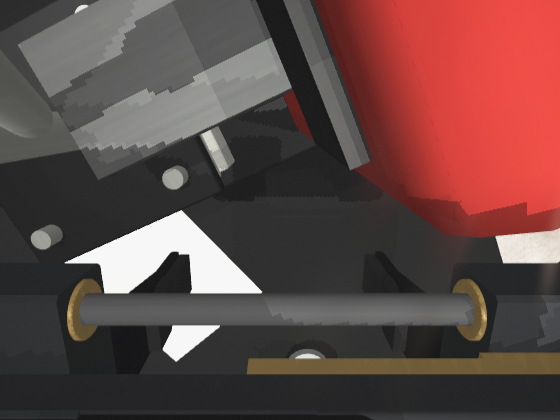

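The wrist view shows the red microscope at the upper right and its stage at the upper left. My motion goes to the lower left, away from both. I'll send the move again with all the keys, keeping level at first.

Request:
drive_tool --moves '[{"x": -517,"y": -356,"z": 0,"rx": 0,"ry": 0,"rz": 0,"fingers": -1},{"x": -517,"y": -356,"z": 0,"rx": 0,"ry": 0,"rz": 0,"fingers": -1},{"x": -517,"y": -356,"z": 0,"rx": 0,"ry": 0,"rz": 0,"fingers": -1},{"x": -517,"y": -356,"z": 0,"rx": 0,"ry": 0,"rz": 0,"fingers": 1},{"x": -517,"y": -356,"z": 0,"rx": 0,"ry": 0,"rz": 0,"fingers": 1},{"x": -517,"y": -356,"z": 0,"rx": 0,"ry": 0,"rz": 0.328,"fingers": 1},{"x": -517,"y": -356,"z": 80,"rx": 0,"ry": 0,"rz": 0.328,"fingers": 1},{"x": -517,"y": -356,"z": 80,"rx": 0,"ry": 0,"rz": 0.328,"fingers": 1},{"x": -517,"y": -356,"z": 80,"rx": 0,"ry": 0,"rz": 0.328,"fingers": 1},{"x": -517,"y": -356,"z": 80,"rx": 0,"ry": 0,"rz": 0.328,"fingers": 1},{"x": -517,"y": -356,"z": 80,"rx": 0,"ry": 0,"rz": 0.328,"fingers": 1},{"x": -517,"y": -356,"z": 80,"rx": 0,"ry": 0,"rz": 0.328,"fingers": 1},{"x": -517,"y": -356,"z": 80,"rx": 0,"ry": 0,"rz": 0.328,"fingers": 1}]'

```text
time_s: 1.88
tool_pos: [0.5918, 0.0585, 0.151]
tool_rot: [179.9, -0.1, 137.1]
force: [0.1, 0.9, 0.3]
grip_width: 0.0017
grasp_force: 0.0
```

```bash
python3 - <<'E'
from h import *
c=cam('wrist','w2.png')
plan([(592,56,66)],47)
print(proj(c,(.567,.029,.085)),proj(c,(.566,-.0675,.05)),proj(c,(.622,-.083,.05)))
print(sensors.get_obs()['force'],sensors.get_obs()['grip_width'])
E
```

```text
pose [591.8  58.6 151.2] tool y at 47.2 t 1.925
rz 0.003
(592, 56, 66) [-2.0, -2.0, 85.2]
[218.317355   237.74984506] [140.73787611 298.69777551] [178.55183445 352.90097235]
[0.25867815 0.28140792 0.1521977 ] 0.0009706260845486476
```

View pics/w2.png

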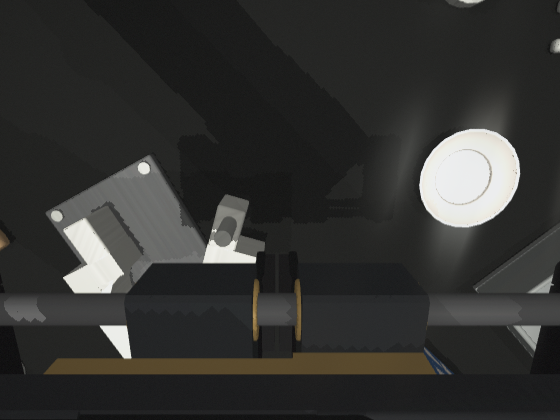

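The picture shows the pin top at about (223,238) against a projection of (218,238), so they agree to about 2 mm. The half's lug is below it and the dish is well to the right.

```bash
python3 - <<'E'
from h import *
pts=[(583.5,45.6,66),(575.6,41.6,66),(568.1,37.1,66),(560.9,32.0,66),(554,26.4,66),(547.6,20.4,66),(541.6,13.9,66),(536.1,7,66),(531.1,-.2,66),(526.6,-7.8,66),(522.6,-15.7,66)]
plan(pts)
E
```

```text
pose [591.8  58.6 151.2] tool y at 47.2 t 1.925
(583.5, 45.6, 66) [-2.8, -15.4, 85.1]
(575.6, 41.6, 66) [0.3, -23.7, 85.1]
(568.1, 37.1, 66) [2.7, -32.1, 85.1]
(560.9, 32.0, 66) [4.5, -40.7, 85.1]
(554, 26.4, 66) [5.8, -49.5, 85.1]
(547.6, 20.4, 66) [6.4, -58.3, 85.1]
(541.6, 13.9, 66) [6.4, -67.1, 85.1]
(536.1, 7, 66) [5.7, -75.9, 85.0]
(531.1, -0.2, 66) [4.5, -84.6, 85.0]
(526.6, -7.8, 66) [2.6, -93.2, 85.0]
(522.6, -15.7, 66) [0.2, -101.7, 85.0]
```

Request:
drive_tool --moves '[{"x": 0,"y": 0,"z": 50,"rx": 0,"ry": 0,"rz": 0,"fingers": 1},{"x": 0,"y": 0,"z": 85,"rx": 0,"ry": 0,"rz": 0,"fingers": 1},{"x": 0,"y": 0,"z": 85,"rx": 0,"ry": 0,"rz": 0,"fingers": 1},{"x": -2,"y": -14,"z": 85,"rx": 0,"ry": 0,"rz": 0,"fingers": 1},{"x": 0,"y": -24,"z": 85,"rx": 0,"ry": 0,"rz": 0,"fingers": 1},{"x": 3,"y": -32,"z": 85,"rx": 0,"ry": 0,"rz": 0,"fingers": 1},{"x": 4.5,"y": -41,"z": 85,"rx": 0,"ry": 0,"rz": 0,"fingers": 1},{"x": 6,"y": -50,"z": 85,"rx": 0,"ry": 0,"rz": 0,"fingers": 1},{"x": 6.5,"y": -58,"z": 85,"rx": 0,"ry": 0,"rz": 0,"fingers": 1},{"x": 6.5,"y": -67,"z": 85,"rx": 0,"ry": 0,"rz": 0,"fingers": 1},{"x": 6,"y": -76,"z": 85,"rx": 0,"ry": 0,"rz": 0,"fingers": 1},{"x": 4.5,"y": -85,"z": 85,"rx": 0,"ry": 0,"rz": 0,"fingers": 1},{"x": 2.5,"y": -93,"z": 85,"rx": 0,"ry": 0,"rz": 0,"fingers": 1},{"x": 0,"y": -100,"z": 85,"rx": 0,"ry": 0,"rz": 0,"fingers": 1},{"x": 0,"y": -100,"z": 85,"rx": 0,"ry": 0,"rz": 0,"fingers": 1}]'

```text
time_s: 3.8
tool_pos: [0.5237, -0.0181, 0.0656]
tool_rot: [-180.0, 0.0, 136.9]
force: [0.5, 0.7, 0.4]
grip_width: 0.0005
grasp_force: 0.0
```

Request:
drive_tool --moves '[{"x": -1,"y": -3,"z": 0,"rx": 0,"ry": 0,"rz": 0,"fingers": 1},{"x": -2,"y": -6,"z": 0,"rx": 0,"ry": 0,"rz": 0,"fingers": 1},{"x": -2,"y": -6,"z": 0,"rx": 0,"ry": 0,"rz": 0,"fingers": 1}]'

```text
time_s: 4.18
tool_pos: [0.5212, -0.0231, 0.0656]
tool_rot: [-180.0, 0.0, 137.0]
force: [0.4, -0.1, 0.8]
grip_width: 0.0005
grasp_force: 0.0
```

Request:
drive_tool --moves '[{"x": -0.5,"y": -1.5,"z": 0,"rx": 0,"ry": 0,"rz": 0,"fingers": 1},{"x": -0.5,"y": -1.5,"z": 0,"rx": 0,"ry": 0,"rz": 0,"fingers": 1}]'

```text
time_s: 4.42
tool_pos: [0.5206, -0.0243, 0.0656]
tool_rot: [180.0, 0.0, 137.0]
force: [0.4, -0.3, -0.8]
grip_width: 0.0005
grasp_force: 0.1
```

Request:
drive_tool --moves '[{"x": -0.5,"y": -2,"z": 0,"rx": 0,"ry": 0,"rz": 0,"fingers": 1},{"x": -0.5,"y": -2,"z": 0,"rx": 0,"ry": 0,"rz": 0,"fingers": 1}]'

```text
time_s: 4.68
tool_pos: [0.5196, -0.0263, 0.0656]
tool_rot: [180.0, 0.0, 137.0]
force: [-0.4, 0.3, 0.1]
grip_width: 0.0003
grasp_force: 0.1
```

Request:
drive_tool --moves '[{"x": -0.5,"y": -2,"z": 0,"rx": 0,"ry": 0,"rz": 0,"fingers": 1},{"x": -0.5,"y": -2,"z": 0,"rx": 0,"ry": 0,"rz": 0,"fingers": 1}]'

```text
time_s: 4.92
tool_pos: [0.5189, -0.0278, 0.0657]
tool_rot: [180.0, 0.0, 137.0]
force: [2.0, 0.3, -0.5]
grip_width: 0.0005
grasp_force: 0.6
```

```bash
python3 - <<'E'
from h import *
a=cam('top');b=cam('scene');w=cam('wrist')
i=[cv2.resize(a['image'][160:260,220:350],(390,300),interpolation=2),cv2.resize(b['image'][190:280,180:320],(400,300),interpolation=2),cv2.resize(w['image'],(390,300))]
o=np.zeros((600,800,3),np.uint8);o[:300,:390]=i[0];o[:300,400:]=i[1];o[300:,:390]=i[2]
cv2.imwrite('pics/c2.png',o[:,:,::-1]); plan([])
E
```

```text
pose [518.9 -27.8  65.6] tool y at 47.0 t 5.075
```

View pics/c2.png

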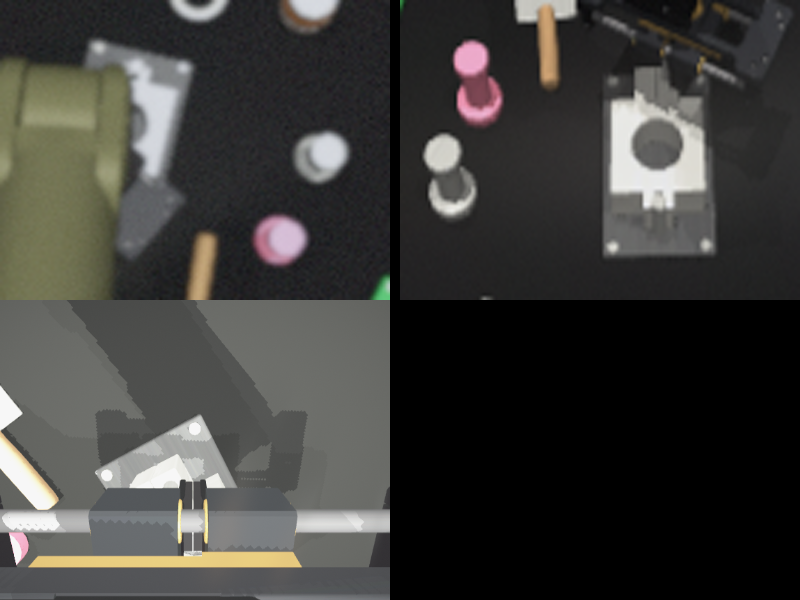

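The scene crop shows the halves meeting with a round bore, and the force is starting to rise. I'll give it a slightly firmer press.

Request:
drive_tool --moves '[{"x": -0.5,"y": -2,"z": 0,"rx": 0,"ry": 0,"rz": 0,"fingers": 1},{"x": -0.5,"y": -2,"z": 0,"rx": 0,"ry": 0,"rz": 0,"fingers": 1},{"x": -0.5,"y": -2,"z": 0,"rx": 0,"ry": 0,"rz": 0,"fingers": 1}]'

```text
time_s: 5.45
tool_pos: [0.5187, -0.0281, 0.0657]
tool_rot: [179.8, 0.0, 137.0]
force: [5.2, 4.9, -2.4]
grip_width: 0.0007
grasp_force: 2.5
```

Request:
drive_tool --moves '[{"x": 0,"y": -2,"z": 0,"rx": 0,"ry": 0,"rz": 0,"fingers": 1},{"x": 0,"y": -2,"z": 0,"rx": 0,"ry": 0,"rz": 0,"fingers": 1},{"x": 0,"y": -2,"z": 0,"rx": 0,"ry": 0,"rz": 0,"fingers": 1}]'

```text
time_s: 5.82
tool_pos: [0.5185, -0.0282, 0.066]
tool_rot: [179.7, 0.1, 137.1]
force: [6.6, 6.9, -4.9]
grip_width: 0.0004
grasp_force: 4.1
```

```bash
python3 - <<'E'
from h import *
b=cam('scene'); im=b['image']
# bore: dark blob inside bright top face
g=cv2.cvtColor(im,cv2.COLOR_RGB2GRAY); x0,y0,x1,y1=245,205,295,260
s=g[y0:y1,x0:x1]; m=(s<140).astype(np.uint8)
n,l,st,ce=cv2.connectedComponentsWithStats(m)
for i in range(1,n):
  if st[i][4]>30: print(st[i].tolist(),(ce[i]+[x0,y0]).round(1))
print('bore hand',ray(b,269.95,232.9,.05)*1000)
plan([(519,-28,66),(540,10,66)])
E
```

```text
[0, 0, 50, 55, 1855] [269.9 230.3]
[16, 21, 18, 15, 207] [269.7 232.9]
bore hand [567.62879533 -66.41640043  50.        ]
pose [518.5 -28.3  66. ] tool y at 47.1 t 5.875
(519, -28, 66) [-0.2, 0.5, -0.0]
(540, 10, 66) [10.3, 42.6, 0.2]
```

```bash
python3 - <<'E'
from h import *
plan([(560,284,150)])
w=cam('wrist');print(np.round(w['R'],3).tolist(),-np.array(w['R']).T@w['t'])
E
```

```text
pose [518.5 -28.3  66. ] tool y at 47.1 t 5.875
(560, 284, 150) [182.1, 257.4, -82.9]
[[0.681, 0.733, 0.006], [0.703, -0.655, 0.279], [0.208, -0.186, -0.96]] [0.46147146 0.02367802 0.22030059]
```

Request:
drive_tool --moves '[{"x": 6,"y": 25,"z": 0,"rx": 0,"ry": 0,"rz": 0,"fingers": 1},{"x": 10,"y": 42,"z": -50,"rx": 0,"ry": 0,"rz": 0,"fingers": 1},{"x": 10,"y": 42,"z": -100,"rx": 0,"ry": 0,"rz": 0,"fingers": -1},{"x": 142,"y": 257,"z": -100,"rx": 0,"ry": 0,"rz": 0,"fingers": -1},{"x": 142,"y": 257,"z": -100,"rx": 0,"ry": 0,"rz": 0,"fingers": -1},{"x": 142,"y": 257,"z": -100,"rx": 0,"ry": 0,"rz": 0,"fingers": -1},{"x": 142,"y": 257,"z": -100,"rx": 0,"ry": 0,"rz": 0,"fingers": -1},{"x": 142,"y": 257,"z": -100,"rx": 0,"ry": 0,"rz": 0,"fingers": -1},{"x": 142,"y": 257,"z": -100,"rx": 0,"ry": 0,"rz": 0,"fingers": -1},{"x": 142,"y": 257,"z": -100,"rx": 0,"ry": 0,"rz": 0,"fingers": -1}]'

```text
time_s: 7.18
tool_pos: [0.5881, 0.251, 0.1656]
tool_rot: [-179.9, 0.0, 136.8]
force: [0.1, -0.9, 0.2]
grip_width: 0.0728
grasp_force: 0.0
```

```bash
python3 - <<'E'
from h import *
c=cam('wrist','w3.png')
print(proj(c,(.56,.285,.074)),proj(c,(.56,.285,.012)))
g=cv2.cvtColor(c['image'],cv2.COLOR_RGB2GRAY);u,v=proj(c,(.56,.285,.074)).astype(int)
print(c['image'][v-5:v+5:4,u-40:u+40:10].mean(2).astype(int))
plan([(560,285,31)])
E
```

```text
[284.42008553 163.63351123] [282.92928845 153.95946252]
[[ 35  35 209 209 209 210 213  37]
 [ 35  35 208 207 207 200 211  36]
 [ 33  34 204 204 205 204 213  36]]
pose [588.1 251.1 165.8] tool y at 46.8 t 7.225
(560, 285, 31) [43.8, 5.5, 134.7]
```

View pics/w3.png

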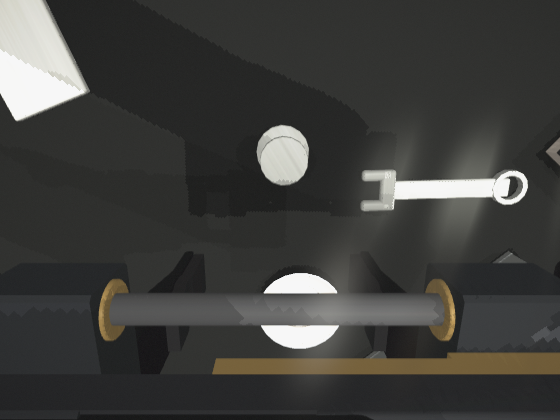

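The picture shows the left punch at (283,155) with its head centre near (284,162), about 1 mm from the projection. The wrench at (380,190) is clear of the fingers. I'll grasp it now.

Request:
drive_tool --moves '[{"x": 44,"y": 5.5,"z": 40,"rx": 0,"ry": 0,"rz": 0,"fingers": -1},{"x": 44,"y": 5.5,"z": 50,"rx": 0,"ry": 0,"rz": 0,"fingers": -1},{"x": 44,"y": 5.5,"z": 100,"rx": 0,"ry": 0,"rz": 0,"fingers": -1},{"x": 44,"y": 5.5,"z": 134,"rx": 0,"ry": 0,"rz": 0,"fingers": -1},{"x": 44,"y": 5.5,"z": 134,"rx": 0,"ry": 0,"rz": 0,"fingers": -1},{"x": 44,"y": 5.5,"z": 134,"rx": 0,"ry": 0,"rz": 0,"fingers": 1},{"x": 44,"y": 5.5,"z": 134,"rx": 0,"ry": 0,"rz": 0,"fingers": 1},{"x": 44,"y": 5.5,"z": 134,"rx": 0,"ry": 0,"rz": 0,"fingers": 1},{"x": 44,"y": 5.5,"z": 134,"rx": 0,"ry": 0,"rz": 0,"fingers": 1},{"x": 44,"y": 5.5,"z": 134,"rx": 0,"ry": 0,"rz": 0,"fingers": 1}]' --force 35

```text
time_s: 8.48
tool_pos: [0.5594, 0.2878, 0.0318]
tool_rot: [180.0, 0.0, 137.0]
force: [-0.8, 0.5, -0.1]
grip_width: 0.0453
grasp_force: 0.0
```

Request:
drive_tool --moves '[{"x": -2,"y": -1.5,"z": 0,"rx": 0,"ry": 0,"rz": 0,"fingers": 1},{"x": -2,"y": -1.5,"z": 0,"rx": 0,"ry": 0,"rz": 0,"fingers": 1},{"x": -2,"y": -1.5,"z": 0,"rx": 0,"ry": 0,"rz": 0,"fingers": 1},{"x": -2,"y": -1.5,"z": 0,"rx": 0,"ry": 0,"rz": 0,"fingers": 1},{"x": -2,"y": -1.5,"z": 0,"rx": 0,"ry": 0,"rz": 0,"fingers": 1},{"x": -2,"y": -1.5,"z": 0,"rx": 0,"ry": 0,"rz": 0,"fingers": 1}]'

```text
time_s: 9.22
tool_pos: [0.5596, 0.285, 0.0315]
tool_rot: [-180.0, -0.0, 137.0]
force: [-2.1, -1.4, 2.1]
grip_width: 0.0321
grasp_force: 35.0
```

```bash
cat > wt.py <<'E'
from h import *
F=[];M=[]
for i in range(14):
    cam('wrist');o=sensors.get_obs();F.append(o['force']);M.append(np.r_[o['effort'][[1,3]]])
print('F',np.mean(F,0).round(2),np.std(F,0).round(2),'eff',np.mean(M,0).round(3),np.std(M,0).round(3),o['grip_width'],o['grasp_force']);plan([])
E
python3 wt.py
```

```text
F [-2.73 -1.3   2.56] [0.52 0.61 0.58] eff [-48.849 -27.302] [0.06  0.081] 0.03262322485846253 35.00482758041471
pose [559.7 285.1  31.6] tool y at 47.0 t 9.925
```

The opening reads 32.6 mm where the stem is 26 mm, so I'll look before lifting.

```bash
python3 - <<'E'
from h import *
b=cam('scene');w=cam('wrist')
o=np.zeros((600,800,3),np.uint8);o[:420,:400]=cv2.resize(b['image'][160:244,350:430],(400,420),interpolation=2);o[:300,400:]=cv2.resize(w['image'],(400,300))
cv2.imwrite('pics/c4.png',o[:,:,::-1])
E
```

```text
(no output)
```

View pics/c4.png

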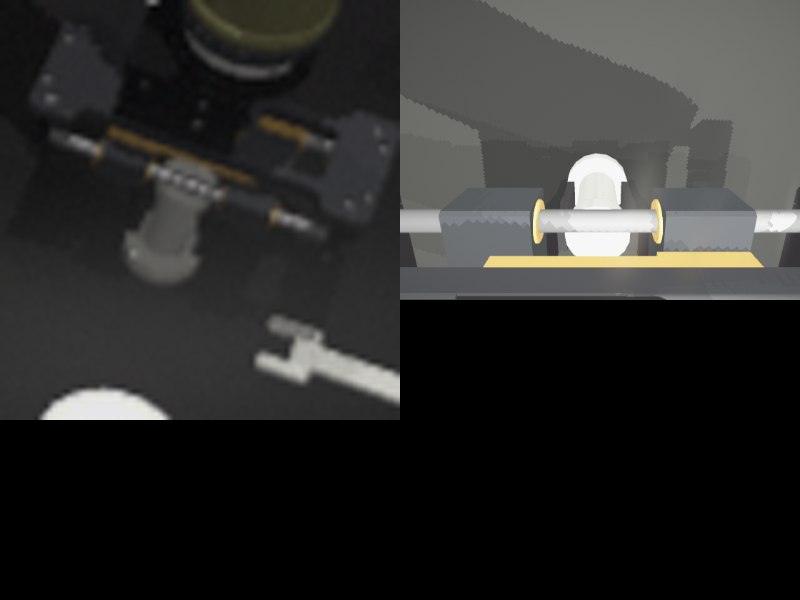

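The wrist view shows the pads clamping the wider head, with a gap around the stem. I'll open, go 7 mm lower and regrip on the stem.

Request:
drive_tool --moves '[{"x": 0,"y": 0,"z": 0,"rx": 0,"ry": 0,"rz": 0,"fingers": -0.1},{"x": 0,"y": 0,"z": 0,"rx": 0,"ry": 0,"rz": 0,"fingers": -0.1},{"x": 0,"y": 0,"z": 0,"rx": 0,"ry": 0,"rz": 0,"fingers": -0.1},{"x": 0,"y": 0,"z": 4,"rx": 0,"ry": 0,"rz": 0,"fingers": -0.1},{"x": 0,"y": 0,"z": 7,"rx": 0,"ry": 0,"rz": 0,"fingers": -0.1},{"x": 0,"y": 0,"z": 7,"rx": 0,"ry": 0,"rz": 0,"fingers": 1},{"x": 0,"y": 0,"z": 7,"rx": 0,"ry": 0,"rz": 0,"fingers": 1},{"x": 0,"y": 0,"z": 7,"rx": 0,"ry": 0,"rz": 0,"fingers": 1},{"x": 0,"y": 0,"z": 7,"rx": 0,"ry": 0,"rz": 0,"fingers": 1},{"x": 0,"y": 0,"z": 7,"rx": 0,"ry": 0,"rz": 0,"fingers": 1}]'

```text
time_s: 11.28
tool_pos: [0.5593, 0.2849, 0.0239]
tool_rot: [-179.9, -0.0, 137.0]
force: [0.3, 0.3, -3.4]
grip_width: 0.0261
grasp_force: 34.4
```

Request:
drive_tool --moves '[{"x": 0,"y": 0,"z": -5,"rx": 0,"ry": 0,"rz": 0,"fingers": 1},{"x": 0,"y": 0,"z": -20,"rx": 0,"ry": 0,"rz": 0,"fingers": 1},{"x": 0,"y": 0,"z": -40,"rx": 0,"ry": 0,"rz": 0,"fingers": 1},{"x": 0,"y": 0,"z": -40,"rx": 0,"ry": 0,"rz": 0,"fingers": 1},{"x": 0,"y": 0,"z": -40,"rx": 0,"ry": 0,"rz": 0,"fingers": 1},{"x": 0,"y": 0,"z": -40,"rx": 0,"ry": 0,"rz": 0,"fingers": 1}]'

```text
time_s: 12.02
tool_pos: [0.5592, 0.2849, 0.0639]
tool_rot: [-179.9, -0.0, 137.0]
force: [0.1, -0.0, -5.8]
grip_width: 0.0257
grasp_force: 34.5
```

```bash
python3 wt.py
```

```text
F [ 0.14 -0.1  -4.77] [0.51 0.48 0.39] eff [-51.764 -29.608] [0.099 0.045] 0.025764777226038833 34.4712224828254
pose [559.8 285.2  64.6] tool y at 47.0 t 12.725
```

About 4.8 N, or roughly 0.48 kg, so this is the solid one. I'll put it down, retreat upwards, and go to the right punch.

Request:
drive_tool --moves '[{"x": 0,"y": 0,"z": 20,"rx": 0,"ry": 0,"rz": 0,"fingers": 1},{"x": 0,"y": 0,"z": 35,"rx": 0,"ry": 0,"rz": 0,"fingers": 1},{"x": 0,"y": 0,"z": 39.5,"rx": 0,"ry": 0,"rz": 0,"fingers": 1},{"x": 0,"y": 0,"z": 40,"rx": 0,"ry": 0,"rz": 0,"fingers": 1},{"x": 0,"y": 0,"z": 40,"rx": 0,"ry": 0,"rz": 0,"fingers": 1},{"x": 0,"y": 0,"z": 40,"rx": 0,"ry": 0,"rz": 0,"fingers": -0.4},{"x": 0,"y": 0,"z": 40,"rx": 0,"ry": 0,"rz": 0,"fingers": -0.4},{"x": 0,"y": 0,"z": 40,"rx": 0,"ry": 0,"rz": 0,"fingers": -0.4},{"x": 0,"y": 0,"z": 40,"rx": 0,"ry": 0,"rz": 0,"fingers": -0.4},{"x": 0,"y": 0,"z": 40,"rx": 0,"ry": 0,"rz": 0,"fingers": -0.4},{"x": 0,"y": 0,"z": 0,"rx": 0,"ry": 0,"rz": 0,"fingers": -0.4},{"x": 0,"y": 0,"z": -60,"rx": 0,"ry": 0,"rz": 0,"fingers": -0.4},{"x": 0,"y": 0,"z": -100,"rx": 0,"ry": 0,"rz": 0,"fingers": -0.4},{"x": 0,"y": 0,"z": -100,"rx": 0,"ry": 0,"rz": 0,"fingers": -0.4}]'

```text
time_s: 14.48
tool_pos: [0.5623, 0.2863, 0.1693]
tool_rot: [179.5, 0.1, 137.0]
force: [0.2, 0.9, -1.1]
grip_width: 0.0607
grasp_force: 0.0
```

```bash
python3 - <<'E'
from h import *
a=cam('top');b=cam('scene')
print('pink',ray(a,316,239.3,.074)*1000)
print('L head scene/top blobs')
w=cam('wrist','w5.png')
# foot+head blob in wrist
t=np.radians(69-90+180)
tx=np.array([np.cos(t),np.sin(t)])
p=np.array([530,-269])-45*tx
plan([(530,-269,165),(*p,165)],69)
o=sensors.get_obs();print(o['force'],o['grip_width'])
print('R now',[ray(a,328/3+220,153/3+160,.074)*1000])
E
```

```text
pink [ 445.54731965 -226.6359537    74.        ]
L head scene/top blobs
pose [559.1 284.9 163.5] tool y at 47.0 t 14.625
rz -0.384
(530, -269, 165) [-356.5, -424.8, -1.0]
(np.float64(572.011119192374), np.float64(-285.1265577295385), 165) [-398.3, -408.0, -1.1]
[ 0.70286887 -0.84989814 -0.81744336] 0.060633023012764985
R now [array([ 527.73940827, -269.47601848,   74.        ])]
```

Request:
drive_tool --moves '[{"x": -398,"y": -408,"z": -1,"rx": 0,"ry": 0,"rz": -0.384,"fingers": -0.6},{"x": -398,"y": -408,"z": -1,"rx": 0,"ry": 0,"rz": -0.384,"fingers": -0.6},{"x": -398,"y": -408,"z": -1,"rx": 0,"ry": 0,"rz": -0.384,"fingers": -0.6},{"x": -398,"y": -408,"z": -1,"rx": 0,"ry": 0,"rz": -0.384,"fingers": -0.6},{"x": -398,"y": -408,"z": -1,"rx": 0,"ry": 0,"rz": -0.384,"fingers": -0.6},{"x": -398,"y": -408,"z": -1,"rx": 0,"ry": 0,"rz": -0.384,"fingers": -0.6},{"x": -398,"y": -408,"z": -1,"rx": 0,"ry": 0,"rz": -0.384,"fingers": -0.6},{"x": -398,"y": -408,"z": -1,"rx": 0,"ry": 0,"rz": -0.384,"fingers": -0.6},{"x": -398,"y": -408,"z": -1,"rx": 0,"ry": 0,"rz": -0.384,"fingers": -0.6},{"x": -398,"y": -408,"z": -1,"rx": 0,"ry": 0,"rz": -0.384,"fingers": -0.6},{"x": -398,"y": -408,"z": -1,"rx": 0,"ry": 0,"rz": -0.384,"fingers": -0.6},{"x": -398,"y": -408,"z": -1,"rx": 0,"ry": 0,"rz": -0.384,"fingers": -0.6}]'

```text
time_s: 16.12
tool_pos: [0.5729, -0.282, 0.1646]
tool_rot: [179.9, -0.1, 159.2]
force: [0.6, 0.3, 0.8]
grip_width: 0.0694
grasp_force: 0.0
```

```bash
python3 wt.py; cat > blob.py <<'E'
from h import *
import sys
def blob(c,X,thr=120):
    u,v=proj(c,X).astype(int);h=cv2.cvtColor(c['image'],cv2.COLOR_RGB2GRAY)
    y0,x0=max(v-60,0),max(u-60,0)
    n,l,s,ce=cv2.connectedComponentsWithStats((h[y0:v+60,x0:u+60]>thr).astype(np.uint8))
    for i in range(1,n):
        if s[i][4]>200: print('blob',(s[i][:4]+[x0,y0,0,0]).tolist(),s[i][4],(ce[i]+[x0,y0]).round(1))
if __name__=='__main__':
    c=cam('wrist',sys.argv[1]);X=np.array([float(x) for x in sys.argv[2:4]])/1000
    print('head',proj(c,(*X,.074)),'foot',proj(c,(*X,.006)));blob(c,(*X,.05))
    for dx,dy in((.01,0),(0,.01)): print(proj(c,(X[0]+dx,X[1]+dy,.074)))
E
python3 blob.py w6.png 530 -269
```

```text
F [ 0.22  0.14 -0.09] [0.57 0.55 0.55] eff [-45.231 -29.681] [0.093 0.046] 0.06960768618184762 0.0
pose [ 572.4 -284.7  165.6] tool y at 69.0 t 16.825
head [275.08354998 161.42982093] foot [275.3639236  151.51600754]
blob [251, 124, 52, 59] 2373 [276.2 152.8]
[280.17996638 174.71339723]
[288.50751428 156.25450483]
```

View pics/w6.png

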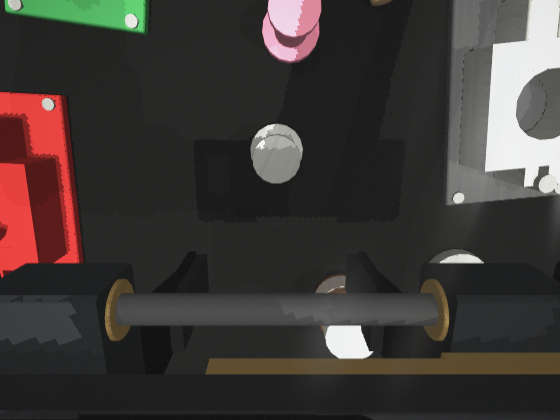

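The picture shows the right punch at (277,153), about 1 mm from my estimate. Pink is clear at (291,30), and the jar at (345,330) is behind.

```bash
python3 - <<'E'
from h import *
plan([(529.5,-268,24.5)],69)
E
```

```text
pose [ 572.4 -284.7  165.6] tool y at 69.0 t 16.875
rz -0.0
(529.5, -268, 24.5) [46.1, 0.2, 141.1]
```

Request:
drive_tool --moves '[{"x": 46,"y": 0,"z": 20,"rx": 0,"ry": 0,"rz": 0,"fingers": -0.6},{"x": 46,"y": 0,"z": 50,"rx": 0,"ry": 0,"rz": 0,"fingers": -0.6},{"x": 46,"y": 0,"z": 100,"rx": 0,"ry": 0,"rz": 0,"fingers": -0.6},{"x": 46,"y": 0,"z": 135,"rx": 0,"ry": 0,"rz": 0,"fingers": -0.6},{"x": 46,"y": 0,"z": 141,"rx": 0,"ry": 0,"rz": 0,"fingers": -0.6},{"x": 46,"y": 0,"z": 141,"rx": 0,"ry": 0,"rz": 0,"fingers": -0.1},{"x": 46,"y": 0,"z": 141,"rx": 0,"ry": 0,"rz": 0,"fingers": -0.1}]'

```text
time_s: 17.75
tool_pos: [0.5309, -0.2689, 0.0264]
tool_rot: [180.0, 0.2, 159.0]
force: [-0.5, 0.6, 1.4]
grip_width: 0.0568
grasp_force: 0.0
```

```bash
python3 - <<'E'
from h import *
plan([(529.5,-268,24.5)],69); print(sensors.get_obs()['grip_width'],sensors.get_obs()['force'])
E
```

```text
pose [ 530.9 -268.9   26.4] tool y at 69.0 t 17.75
rz -0.0
(529.5, -268, 24.5) [1.6, 0.3, 1.9]
0.05681564036194385 [-0.46379648  0.61192644  1.35373928]
```

Still settling, so I'll hold this pose, close, and lift in a second call.

Request:
drive_tool --moves '[{"x": 0,"y": 0,"z": 0,"rx": 0,"ry": 0,"rz": 0,"fingers": -0.1},{"x": 0,"y": 0,"z": 0,"rx": 0,"ry": 0,"rz": 0,"fingers": 1},{"x": 0,"y": 0,"z": 0,"rx": 0,"ry": 0,"rz": 0,"fingers": 1},{"x": 0,"y": 0,"z": 0,"rx": 0,"ry": 0,"rz": 0,"fingers": 1},{"x": 0,"y": 0,"z": 0,"rx": 0,"ry": 0,"rz": 0,"fingers": 1},{"x": 0,"y": 0,"z": 0,"rx": 0,"ry": 0,"rz": 0,"fingers": 1},{"x": 0,"y": 0,"z": 0,"rx": 0,"ry": 0,"rz": 0,"fingers": 1},{"x": 0,"y": 0,"z": 0,"rx": 0,"ry": 0,"rz": 0,"fingers": 1},{"x": 0,"y": 0,"z": 0,"rx": 0,"ry": 0,"rz": 0,"fingers": 1}]'

```text
time_s: 18.88
tool_pos: [0.5295, -0.2682, 0.0245]
tool_rot: [180.0, 0.0, 159.0]
force: [-0.5, 0.3, -0.5]
grip_width: 0.0256
grasp_force: 36.6
```

Request:
drive_tool --moves '[{"x": 0,"y": 0,"z": -5,"rx": 0,"ry": 0,"rz": 0,"fingers": 1},{"x": 0,"y": 0,"z": -20,"rx": 0,"ry": 0,"rz": 0,"fingers": 1},{"x": 0,"y": 0,"z": -40,"rx": 0,"ry": 0,"rz": 0,"fingers": 1},{"x": 0,"y": 0,"z": -40,"rx": 0,"ry": 0,"rz": 0,"fingers": 1},{"x": 0,"y": 0,"z": -40,"rx": 0,"ry": 0,"rz": 0,"fingers": 1},{"x": 0,"y": 0,"z": -40,"rx": 0,"ry": 0,"rz": 0,"fingers": 1}]'

```text
time_s: 19.62
tool_pos: [0.5291, -0.2678, 0.064]
tool_rot: [180.0, -0.1, 159.0]
force: [0.2, 0.6, -1.8]
grip_width: 0.0253
grasp_force: 36.6
```

```bash
python3 wt.py
```

```text
F [-0.06 -0.07 -1.68] [0.39 0.38 0.66] eff [-43.532 -27.534] [0.081 0.034] 0.025479433140121004 36.62821540783625
pose [ 529.5 -268.1   64.5] tool y at 69.0 t 20.325
```

About 1.7 N, or roughly 170 g, so this is the hollow one and the left punch is the heavier. I'll stand this one back.

Request:
drive_tool --moves '[{"x": 0,"y": 0,"z": 20,"rx": 0,"ry": 0,"rz": 0,"fingers": 1},{"x": 0,"y": 0,"z": 35,"rx": 0,"ry": 0,"rz": 0,"fingers": 1},{"x": 0,"y": 0,"z": 39.5,"rx": 0,"ry": 0,"rz": 0,"fingers": 1},{"x": 0,"y": 0,"z": 40,"rx": 0,"ry": 0,"rz": 0,"fingers": 1},{"x": 0,"y": 0,"z": 40,"rx": 0,"ry": 0,"rz": 0,"fingers": 1},{"x": 0,"y": 0,"z": 40,"rx": 0,"ry": 0,"rz": 0,"fingers": -0.4},{"x": 0,"y": 0,"z": 40,"rx": 0,"ry": 0,"rz": 0,"fingers": -0.4},{"x": 0,"y": 0,"z": 40,"rx": 0,"ry": 0,"rz": 0,"fingers": -0.4},{"x": 0,"y": 0,"z": 40,"rx": 0,"ry": 0,"rz": 0,"fingers": -0.4},{"x": 0,"y": 0,"z": 40,"rx": 0,"ry": 0,"rz": 0,"fingers": -0.4},{"x": 0,"y": 0,"z": 0,"rx": 0,"ry": 0,"rz": 0,"fingers": -0.4},{"x": 0,"y": 0,"z": -60,"rx": 0,"ry": 0,"rz": 0,"fingers": -0.4},{"x": 0,"y": 0,"z": -110,"rx": 0,"ry": 0,"rz": 0,"fingers": -0.4},{"x": 0,"y": 0,"z": -110,"rx": 0,"ry": 0,"rz": 0,"fingers": -0.4}]'

```text
time_s: 22.08
tool_pos: [0.5322, -0.2697, 0.1796]
tool_rot: [180.0, 0.5, 159.0]
force: [0.4, 0.3, -1.3]
grip_width: 0.0613
grasp_force: 0.0
```

```bash
python3 - <<'E'
from h import *
t=np.radians(47-90+180);tx=np.array([np.cos(t),np.sin(t)])
# mid-way hover to see mouth at tool x +45
m=np.array([567,-67])-50*tx
plan([(*m,180),(*(np.array([559.5,285])-45*tx),170)],47)
E
```

```text
pose [ 532.2 -269.7  179.6] tool y at 69.0 t 22.075
rz 0.383
(np.float64(603.5676850809585), np.float64(-101.09991800312493), 180) [-6.2, 183.0, -0.2]
(np.float64(592.4109165728627), np.float64(254.31007379718756), 170) [131.9, 510.7, 8.7]
```

Request:
drive_tool --moves '[{"x": -6,"y": 183,"z": 0,"rx": 0,"ry": 0,"rz": 0.383,"fingers": -0.6},{"x": -6,"y": 183,"z": 0,"rx": 0,"ry": 0,"rz": 0.383,"fingers": -0.6},{"x": -6,"y": 183,"z": 0,"rx": 0,"ry": 0,"rz": 0.383,"fingers": -0.6},{"x": -6,"y": 183,"z": 0,"rx": 0,"ry": 0,"rz": 0.383,"fingers": -0.6},{"x": -6,"y": 183,"z": 0,"rx": 0,"ry": 0,"rz": 0.383,"fingers": -0.6},{"x": -6,"y": 183,"z": 0,"rx": 0,"ry": 0,"rz": 0.383,"fingers": -0.6}]'

```text
time_s: 22.82
tool_pos: [0.5999, -0.1017, 0.1742]
tool_rot: [-179.9, -0.0, 136.9]
force: [1.1, 0.3, -0.9]
grip_width: 0.0698
grasp_force: 0.0
```

```bash
python3 - <<'E'
from h import *
cam('wrist');cam('wrist');c=cam('wrist','w7.png')
print('mouth',proj(c,(.5675,-.0665,.05)),'punchR head',proj(c,(.5295,-.268,.074)))
t=np.radians(47-90+180);tx=np.array([np.cos(t),np.sin(t)])
plan([(*(np.array([559.5,285])-45*tx),170)],47)
a=cam('top');b=cam('scene','s7.png')
for c in(b,): print(proj(c,(.5295,-.268,.074)),proj(c,(.5295,-.268,.006)),proj(c,(.5595,.285,.074)))
E
```

```text
mouth [280.57600698 152.9624521 ] punchR head [ 66.1268774  293.72925797]
pose [ 600.3 -101.2  174.6] tool y at 46.9 t 22.975
rz -0.002
(np.float64(592.4109165728627), np.float64(254.31007379718756), 170) [248.7, 254.2, 4.5]
[194.32529142 235.19555288] [198.17883862 247.49486734] [386.94782677 195.77946786]
```

View pics/w7.png

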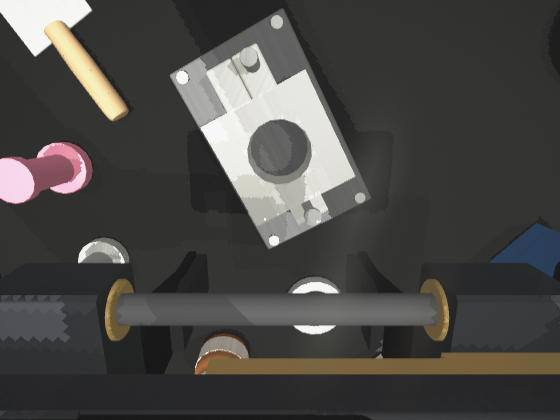

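The picture shows the mould shut with its bore at about (280,151), near the projected mouth at (281,153). I'll fit the rim and carry on to the left punch.

```bash
python3 - <<'E'
from h import *
c=cam('wrist');g=cv2.cvtColor(c['image'],cv2.COLOR_RGB2GRAY)
s=g[105:195,235:325]
for thr in(100,130,160):
    cs,_=cv2.findContours((s<thr).astype(np.uint8),cv2.RETR_LIST,cv2.CHAIN_APPROX_NONE)
    for k in cs:
        A=cv2.contourArea(k)
        if 1500<A<5000:
            k=cv2.convexHull(k);e=cv2.fitEllipse(k);u,v=e[0][0]+235,e[0][1]+105
            print(thr,A,(round(u,1),round(v,1)),np.round(e[1],1),(ray(c,u,v,.05)*1000).round(1))
E
```

```text
100 2184.0 (278.0, 147.9) [55.4 56.4] [563.6 -64.3  50. ]
130 2773.0 (278.0, 151.6) [62.6 63.6] [565.7 -66.3  50. ]
160 3132.0 (277.9, 151.8) [63.5 64.6] [565.8 -66.4  50. ]
```

Request:
drive_tool --moves '[{"x": 249,"y": 254,"z": 4,"rx": 0,"ry": 0,"rz": 0,"fingers": -0.6},{"x": 249,"y": 254,"z": 4,"rx": 0,"ry": 0,"rz": 0,"fingers": -0.6},{"x": 249,"y": 254,"z": 4,"rx": 0,"ry": 0,"rz": 0,"fingers": -0.6},{"x": 249,"y": 254,"z": 4,"rx": 0,"ry": 0,"rz": 0,"fingers": -0.6},{"x": 249,"y": 254,"z": 4,"rx": 0,"ry": 0,"rz": 0,"fingers": -0.6},{"x": 249,"y": 254,"z": 4,"rx": 0,"ry": 0,"rz": 0,"fingers": -0.6},{"x": 249,"y": 254,"z": 4,"rx": 0,"ry": 0,"rz": 0,"fingers": -0.6},{"x": 249,"y": 254,"z": 4,"rx": 0,"ry": 0,"rz": 0,"fingers": -0.6},{"x": 249,"y": 254,"z": 4,"rx": 0,"ry": 0,"rz": 0,"fingers": -0.6}]'

```text
time_s: 24.25
tool_pos: [0.5923, 0.2538, 0.1708]
tool_rot: [-180.0, 0.0, 136.9]
force: [0.7, 0.3, -0.2]
grip_width: 0.0697
grasp_force: 0.0
```

```bash
python3 blob.py w8.png 559.5 285; python3 -c "
from h import *
plan([(559.5,285,24.5)],47)"
```

```text
head [276.88587806 160.49063292] foot [276.80461477 150.87672799]
blob [251, 124, 51, 58] 2357 [275.7 152.4]
[286.40429905 170.70203669]
[287.21748862 150.77672474]
pose [592.3 254.  170.8] tool y at 46.9 t 24.3
rz -0.002
(559.5, 285, 24.5) [45.2, 0.2, 146.3]
```

Request:
drive_tool --moves '[{"x": 45,"y": 0,"z": 20,"rx": 0,"ry": 0,"rz": 0,"fingers": -0.6},{"x": 45,"y": 0,"z": 50,"rx": 0,"ry": 0,"rz": 0,"fingers": -0.6},{"x": 45,"y": 0,"z": 100,"rx": 0,"ry": 0,"rz": 0,"fingers": -0.6},{"x": 45,"y": 0,"z": 138,"rx": 0,"ry": 0,"rz": 0,"fingers": -0.6},{"x": 45,"y": 0,"z": 146,"rx": 0,"ry": 0,"rz": 0,"fingers": -0.6},{"x": 45,"y": 0,"z": 146,"rx": 0,"ry": 0,"rz": 0,"fingers": -0.1},{"x": 45,"y": 0,"z": 146,"rx": 0,"ry": 0,"rz": 0,"fingers": -0.1},{"x": 45,"y": 0,"z": 146,"rx": 0,"ry": 0,"rz": 0,"fingers": -0.1}]'

```text
time_s: 25.3
tool_pos: [0.5598, 0.2873, 0.0264]
tool_rot: [179.8, 0.0, 137.0]
force: [0.4, -0.7, -0.2]
grip_width: 0.0509
grasp_force: 0.0
```

Request:
drive_tool --moves '[{"x": 0,"y": 0,"z": 0,"rx": 0,"ry": 0,"rz": 0,"fingers": 1},{"x": 0,"y": 0,"z": 0,"rx": 0,"ry": 0,"rz": 0,"fingers": 1},{"x": 0,"y": 0,"z": 0,"rx": 0,"ry": 0,"rz": 0,"fingers": 1},{"x": 0,"y": 0,"z": 0,"rx": 0,"ry": 0,"rz": 0,"fingers": 1},{"x": 0,"y": 0,"z": 0,"rx": 0,"ry": 0,"rz": 0,"fingers": 1},{"x": 0,"y": 0,"z": 0,"rx": 0,"ry": 0,"rz": 0,"fingers": 1},{"x": 0,"y": 0,"z": 0,"rx": 0,"ry": 0,"rz": 0,"fingers": 1},{"x": 0,"y": 0,"z": 0,"rx": 0,"ry": 0,"rz": 0,"fingers": 1}]' --force 40

```text
time_s: 26.3
tool_pos: [0.5587, 0.2868, 0.0246]
tool_rot: [180.0, 0.0, 137.0]
force: [-0.0, 0.8, -4.6]
grip_width: 0.0254
grasp_force: 40.3
```

```bash
python3 -c "
from h import *
plan([(558.7,286.8,140),(566.5,-66.4,140)])"
```

```text
pose [558.7 286.8  24.6] tool y at 47.0 t 26.3
(558.7, 286.8, 140) [0.0, 0.0, -115.4]
(566.5, -66.4, 140) [-246.4, -253.1, -115.5]
```

Request:
drive_tool --moves '[{"x": 0,"y": 0,"z": -8,"rx": 0,"ry": 0,"rz": 0,"fingers": 1},{"x": 0,"y": 0,"z": -25,"rx": 0,"ry": 0,"rz": 0,"fingers": 1},{"x": 0,"y": 0,"z": -60,"rx": 0,"ry": 0,"rz": 0,"fingers": 1},{"x": 0,"y": 0,"z": -100,"rx": 0,"ry": 0,"rz": 0,"fingers": 1},{"x": 0,"y": 0,"z": -116,"rx": 0,"ry": 0,"rz": 0,"fingers": 1},{"x": -20,"y": -20,"z": -116,"rx": 0,"ry": 0,"rz": 0,"fingers": 1},{"x": -50,"y": -51,"z": -116,"rx": 0,"ry": 0,"rz": 0,"fingers": 1},{"x": -80,"y": -82,"z": -116,"rx": 0,"ry": 0,"rz": 0,"fingers": 1},{"x": -110,"y": -113,"z": -116,"rx": 0,"ry": 0,"rz": 0,"fingers": 1},{"x": -140,"y": -144,"z": -116,"rx": 0,"ry": 0,"rz": 0,"fingers": 1},{"x": -170,"y": -175,"z": -116,"rx": 0,"ry": 0,"rz": 0,"fingers": 1},{"x": -200,"y": -206,"z": -116,"rx": 0,"ry": 0,"rz": 0,"fingers": 1},{"x": -225,"y": -231,"z": -116,"rx": 0,"ry": 0,"rz": 0,"fingers": 1},{"x": -240,"y": -246,"z": -116,"rx": 0,"ry": 0,"rz": 0,"fingers": 1},{"x": -246,"y": -253,"z": -116,"rx": 0,"ry": 0,"rz": 0,"fingers": 1},{"x": -246,"y": -253,"z": -116,"rx": 0,"ry": 0,"rz": 0,"fingers": 1},{"x": -246,"y": -253,"z": -116,"rx": 0,"ry": 0,"rz": 0,"fingers": 1}]'

```text
time_s: 28.42
tool_pos: [0.5663, -0.0642, 0.1404]
tool_rot: [180.0, -0.0, 137.2]
force: [0.2, 0.0, -4.8]
grip_width: 0.0255
grasp_force: 40.4
```

```bash
python3 wt.py; python3 -c "
from h import *
plan([(566.5,-66.4,98)])"
```

```text
F [-0.22  0.2  -4.74] [0.39 0.31 0.41] eff [-40.097 -31.235] [0.023 0.01 ] 0.025624445387948228 40.38670943991747
pose [566.3 -66.1 140.6] tool y at 47.0 t 29.125
pose [566.3 -66.1 140.6] tool y at 47.0 t 29.125
(566.5, -66.4, 98) [-0.4, -0.1, 42.6]
```

Request:
drive_tool --moves '[{"x": 1,"y": 0,"z": 15,"rx": 0,"ry": 0,"rz": 0,"fingers": 1},{"x": 1,"y": 0,"z": 30,"rx": 0,"ry": 0,"rz": 0,"fingers": 1},{"x": 1,"y": 0,"z": 40,"rx": 0,"ry": 0,"rz": 0,"fingers": 1},{"x": 1,"y": 0,"z": 43,"rx": 0,"ry": 0,"rz": 0,"fingers": 1},{"x": 1,"y": 0,"z": 43,"rx": 0,"ry": 0,"rz": 0,"fingers": 1},{"x": 1,"y": 0,"z": 43,"rx": 0,"ry": 0,"rz": 0,"fingers": 1},{"x": 1,"y": 0,"z": 43,"rx": 0,"ry": 0,"rz": 0,"fingers": 1}]'

```text
time_s: 30.0
tool_pos: [0.566, -0.0654, 0.0981]
tool_rot: [180.0, 0.0, 137.0]
force: [-0.1, -0.2, -4.9]
grip_width: 0.0254
grasp_force: 40.4
```

```bash
python3 - <<'E'
from h import *
b=cam('scene');w=cam('wrist')
I=b['image'].copy()
o=np.zeros((600,800,3),np.uint8);o[:360,:400]=cv2.resize(I[185:275,220:320],(400,360),interpolation=2);o[:300,400:]=cv2.resize(w['image'],(400,300))
o[360:600,:240]=cv2.resize(I[215:265,175:225],(240,240),interpolation=2)
cv2.imwrite('pics/c9.png',o[:,:,::-1])
f=lambda p:((p-[220,185])*4).round(0)
print('expect foot centre',f(proj(b,(.5665,-.0664,.072))),'mouth',f(proj(b,(.5665,-.0664,.05))),'foot edges',[f(proj(b,(.5665+dx,-.0664+dy,.072))) for dx,dy in((.023,0),(0,.023),(0,-.023))])
plan([])
E
```

```text
expect foot centre [199. 174.] mouth [199. 190.] foot edges [array([209., 201.]), array([231., 165.]), array([167., 182.])]
pose [565.8 -65.3  97.9] tool y at 47.0 t 30.1
```

View pics/c9.png

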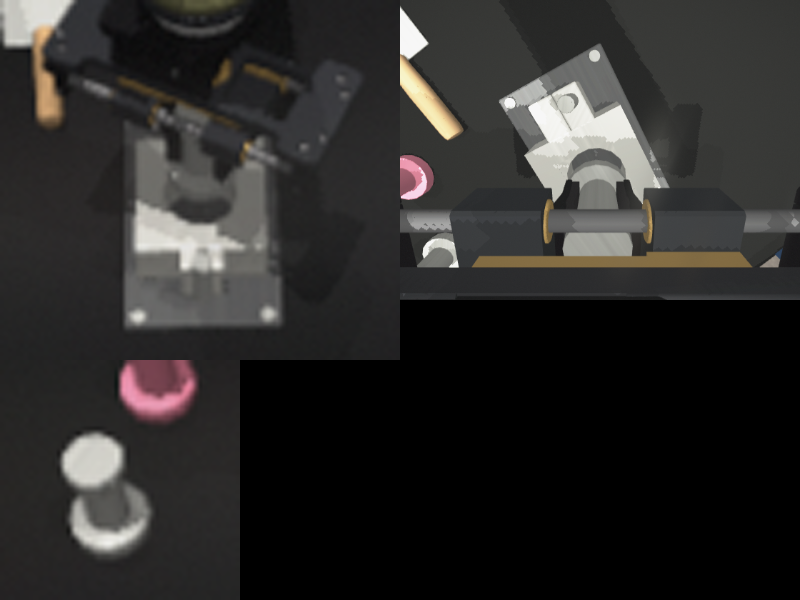

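The foot sits centred over the bore, with its lower edge near (200,203) against the expected (209,201). The mould is shut, and the lighter punch stands upright at (110,500). I'm handing it in.

```bash
python3 -c "
from h import *
print(workorder.sign_off())"
```

```text
the job is handed in; nothing more can be done
None
```

The job is handed in, with no pass or fail reported back: the mould is shut, the lighter right punch (about 170 g) stands back where it was, and the heavier left one (about 480 g) is held upright over the mould's mouth, foot about 2 cm above it.

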